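Nest the cups on the desk carousel and hold it facing front

ROBOT

A 6-joint arm with a two-finger parallel gripper is mounted at the origin on the work surface; the furniture and walls round the work are solid. World frame = base frame: x ahead of the robot, y to its left, z up, the work surface at z = 0. Lengths are in m, angles in rad, forces in N, time in s.
With the tool pointing down it reaches from about 0.225 to 0.875 m from the base axis. Payload 3.4 kg.
Tool frame: the origin (TCP) lies on the centre line of the jaws, within the pads' length; the fingertips stand 19 mm ahead of it and the grasp point (between the pads) is the TCP (nose_length is the distance from the TCP to the fingertips, in m); z points along the fingers, y is the direction in which the jaws open and shut (so a half turn about z gives the same grasp; the last joint's range is limited). The gripper opens to 85 mm and grips with 20 to 120 N. Pads are 22 mm wide; open, the fingers measure 114 mm over their backs; the gripper's body (76 mm by 85 mm) begins 54 mm behind the grasp point. The pads swing forward as they close: fully open they stand 13 mm farther back than shut.
Start: joints at [1.209, 0.276, 1.505, -0, 1.361, -0.121], TCP at [0.137, 0.558, 0.25] pointing down, gripper open.
Joint ranges: [-2.89, 2.89], [-0.75, 2.08], [0.22, 2.7], [-1.18, 4.32], [0.11, 2.71], [-2.7, 2.7]. Speed limits (rad/s): [2.57, 2.57, 3.14, 3.14, 3.14, 3.14].

INTERFACE

Orientations are given as a unit quaternion [w, x, y, z].
In Python, from rig import * gives the robot as it stands.
- The arm moves only by the shell command python3 -m jog 'ROWS' [OPENING] [FORCE]. ROWS is JSON, one flat list of numbers, 6 for each row, row after row: the shift along the tool's x, y, z in mm, then the turn, a rotation vector about the tool's x, y, z in degrees. In form: [tx, ty, tz, wx, wy, wz, tx, ty, tz, wx, wy, wz, ...]. A call has 1 to 10 rows; each row is the pose to reach, as a shift and turn from the pose commanded when the call began, along the tool's axes at that moment; what a row does not reach only later rows make up. A row lasts 1/8 s, in which the tool goes at most 62.5 mm and 10.7 degrees, less where a joint would pass 70% of its speed; a pose out of reach is approached as far as the arm can. A call with a gripper value outside its range is refused whole. OPENING is the closure, from 0 (fully open) to 1 (shut), set as the call begins (- or left out, the last holds). The fingers move at their own pace and stop on an object; FORCE is the grip in N (left out, the last holds). Time passes only in rows, so rows that repeat a pose let the fingers close. It gives the time, the measured TCP pose, the force and the opening at its end, in the units of the state.
- get_state(): the state, without advancing time (a new reading comes with each control period).
- get_image(name): name is "scene" or "side" or "wrist"; returns a dict with "frame" (480x640x3 uint8, red, green, blue), "camera_matrix" (3x3 intrinsics, pixels), "rvec" (rotation vector, rad) and "tvec" (3), from world to camera coordinates, as OpenCV has them. Camera axes: x right, y down, z forward; pixel columns grow to the right and rows downward; lengths in m; the calibration is good to about 2 mm. A picture is of the moment at which its call begins. There is no depth.
- sign_off(): hands the job in, once; it reports no verdict.
The state is a dict: "clock": time; "qpos": joint angles; "qd": joint speeds; "effort": joint torques, N m; "position": TCP position; "ee_rot": TCP orientation; "contact_force": force on the tool from outside, world axes, zero at the start; "moment": the same for the moment, N m; "width": finger opening in m.
Only numpy, scipy, OpenCV 4.12 (cv2) and the standard library are available. Lean on these libraries where they do the work, as an engineer would, in place of code of your own. Each camera call takes 0.05 s, during which the arm holds its last target.

TASK

Nest the two loose white cups, in size order, in the large cup that is fixed on the desk carousel: the medium cup standing in the large one and the small cup standing in the medium one, let go. Then take hold of the carousel's steel post with the gripper and turn the turntable until the nested cups stand in line with the pointed nose on the black foot, and finish while still gripping the post, holding the turntable still there. Leave the other things on the desk where they are.

Things in the scene. Friction and masses are not known exactly. Their poses are not given: they have to be found in the camera images.
- carousel_base: Desk carousel's black round foot, 156 mm across and 12 mm high, fixed to the desk; origin under its centre, on the turntable's upright axis. Its own -x axis points to its front, where a pointed nose sticks out. It bears a grey round turntable 184 mm across whose top is 26 mm above the desk.
- nose_tip (a point): Tip of the foot's pointed nose (34 mm wide, reaching 20 mm out from under the turntable), 112 mm from the carousel's axis, 10 mm above the desk: it marks the front and does not turn. (On the turntable, between the large cup and the post, a quarter turn either side, are fixed a low square metal tray, 34 mm high, and an eraser with a sharpener, 13 mm high.)
- turntable (a joint): Angle of the grey turntable about the upright axis, rad, counter-clockwise from above; 0 (or any whole turn) when the large cup is exactly in line with the nose. It turns without stops, either way, with light friction (0.05 N m, about 0.7 N at the post), and stays where it is left.
- large_cup_floor (a point): Centre of the inner floor of the large white cup, 30 mm above the desk. The cup is fixed on the turntable 52 mm from the axis: outside diameter 72 mm, inside 65 mm, 45 mm high with a 4 mm floor (rim 71 mm above the desk).
- post_top (a point): Centre of the top of the upright round steel post fixed on the turntable 72 mm from the axis, straight across from the large cup: 16 mm thick (a 26 mm collar only in its lowest 4 mm), from the turntable up to 131 mm above the desk. The turntable's grip.
- grip_post: The same steel post; origin at its foot on the turntable.
- medium_cup_center (a point): Centre, half-way up, of the loose medium white cup: upright open cup, outside diameter 51 mm, inside 45 mm, 70 mm high, 4 mm floor, 90 g. Standing in the large cup its rim is 100 mm above the desk, 29 mm above the large cup's rim.
- medium_cup: The same medium cup; origin at the centre of its underside, z up.
- small_cup_center (a point): Centre, half-way up, of the loose small white cup: upright open cup, outside diameter 31 mm, 95 mm high, 60 g. Nested in the medium cup in the large cup its rim is 129 mm above the desk, 29 mm above the medium cup's rim.
- small_cup: The same small cup; origin at the centre of its underside, z up.
- foam_block: Bystander: light blue foam block 44x44x58 mm, loose; origin at the centre of its underside.
- timber_block: Bystander: small timber block 30x50x22 mm, loose; origin at the centre of its underside.
- tape_roll: Bystander: roll of masking tape 100 mm across, 25 mm high, lying flat, loose; origin at the centre of its underside.

How it is judged:
On the way, in this order (a step that is already met when the one before it is completed fails the run):
1. the medium cup stands in the large cup and the small cup in the medium one, both let go (horizontal distance between medium_cup_center and large_cup_floor below 0.011 m and z of medium_cup_center in the frame of large_cup_floor below 0.04 m and horizontal distance between small_cup_center and medium_cup_center below 0.009 m and z of small_cup_center in the frame of medium_cup_center below 0.0215 m and angle between each of medium_cup_center, small_cup_center's own z axis and vertical below 0.15 rad and contact force between the fingers and medium_cup below 0.2 N and contact force between the fingers and small_cup below 0.2 N), for 0.2 s.
2. the post is gripped and the nested cups are turned in line with the nose (horizontal distance between medium_cup_center and large_cup_floor below 0.011 m and z of medium_cup_center in the frame of large_cup_floor below 0.04 m and horizontal distance between small_cup_center and medium_cup_center below 0.009 m and z of small_cup_center in the frame of medium_cup_center below 0.0215 m and angle between each of medium_cup_center, small_cup_center's own z axis and vertical below 0.15 rad and y of large_cup_floor in the frame of carousel_base between -0.009 and 0.009 m and x of large_cup_floor in the frame of carousel_base below 0 m and contact force between the fingers and grip_post above 2 N), for 0.2 s.
At the end, for the whole second after the job is handed in: Medium cup on the large cup's floor, small cup on the medium's (upright within 0.15 rad, untouched by fingers); large cup's centre within 9 mm of the axis-nose line, on the nose side; turntable under 0.05 rad/s; fingers press the post with over 2 N (all of step 2 and contact force between the fingers and medium_cup below 0.2 N and contact force between the fingers and small_cup below 0.2 N and velocity of joint turntable between -0.05 and 0.05 rad/s); the arm keeps its last pose, push and grip.
It fails at once if a bystander (foam block, timber block or tape roll) is moved more than 30 mm (distance of any of foam_block, timber_block, tape_roll from where it was at the start of the episode above 0.03 m).
It also fails if it takes over 64 s, if anything falls off the work surface, if the arm or the gripper's body presses on something with over 40 N, if the wrist force passes 120 N, or if a joint passes its speed limit or range.

## Working session

There is one attempt and no reset: what is moved stays moved. The work goes in short steps, Python scripts to look and compute and a shell command to move; the robot and the scene stay as the last step left them, time stands still between calls to the robot, and variables do not carry over. Pictures are saved under pics/ and viewed, and the job is handed in when it is done.

```bash
mkdir -p pics; ls; cat > h.py <<'E'
from rig import *
import numpy as np, cv2
from scipy.spatial.transform import Rotation as R
def snap(n,f):
    d=get_image(n); cv2.imwrite('pics/'+f+'.png',cv2.cvtColor(d['frame'],cv2.COLOR_RGB2BGR)); 
    np.savez('pics/'+f+'.npz',K=d['camera_matrix'],r=d['rvec'],t=d['tvec'],frame=d['frame']); return d
def ray(f,u,v,z):
    d=np.load('pics/'+f+'.npz'); M=cv2.Rodrigues(d['r'])[0]; t=d['t'].ravel()
    c=-M.T@t; w=M.T@np.linalg.inv(d['K'])@np.array([u,v,1.]); s=(z-c[2])/w[2]; return c+s*w
def proj(f,p):
    d=np.load('pics/'+f+'.npz'); return cv2.projectPoints(np.array(p,float).reshape(-1,3),d['r'],d['t'],d['K'],None)[0].reshape(-1,2)
def crop(f,x0,y0,x1,y1,k):
    im=cv2.imread('pics/'+f+'.png')[y0:y1,x0:x1]; cv2.imwrite('pics/'+f+'_c%d_%d.png'%(x0,y0),cv2.resize(im,None,fx=k,fy=k,interpolation=cv2.INTER_CUBIC))
def st():
    s=get_state(); print(s['clock'],np.round(s['position'],4),np.round(R.from_quat(np.roll(s['ee_rot'],-1)).as_matrix(),3).tolist(),s['width'],np.round(s['contact_force'],1),np.round(s['qpos'],3))
def tool(p):
    s=get_state(); M=R.from_quat(np.roll(s['ee_rot'],-1)).as_matrix(); return np.round(1000*M.T@(np.array(p)-s['position']),1)
E
python3 - <<'E'
from h import *
for n in('scene','side','wrist'): snap(n,n+'0')
st()
for n in('scene0','side0','wrist0'):
    d=np.load('pics/'+n+'.npz'); M=cv2.Rodrigues(d['r'])[0]; print(n,-M.T@d['t'].ravel(),M[2],d['K'][0,0])
E
```

```text
pics
0.15 [0.137  0.5581 0.2496] [[-0.971, 0.238, -0.001], [0.238, 0.971, -0.001], [0.0, -0.001, -1.0]] 0.0852678580918173 [0.7 0.5 0.1] [ 1.209  0.276  1.506  0.     1.361 -0.121]
scene0 [ 1.30476516 -0.52805258  1.31652473] [-0.51285625  0.3580323  -0.78025082] 612.6923558283119
side0 [0.47708538 0.88835435 0.50919955] [ 0.0583036  -0.91162555 -0.40686551] 503.3871814258958
wrist0 [0.06025874 0.57724629 0.37214088] [ 0.29855729 -0.0749328  -0.95144554] 377.9021974511423
```

View pics/scene0.png

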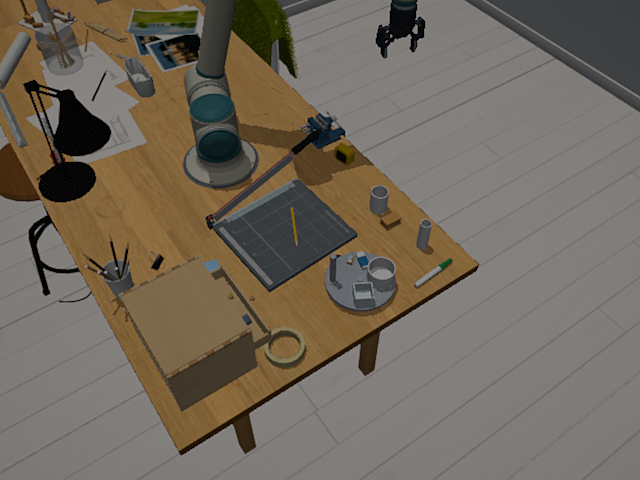

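View pics/side0.png

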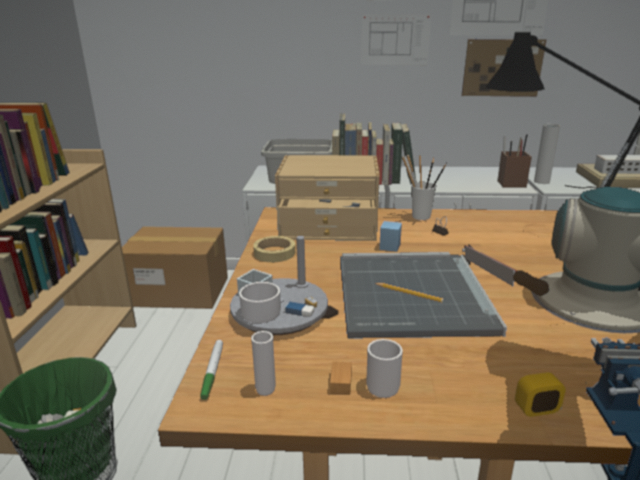

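View pics/wrist0.png

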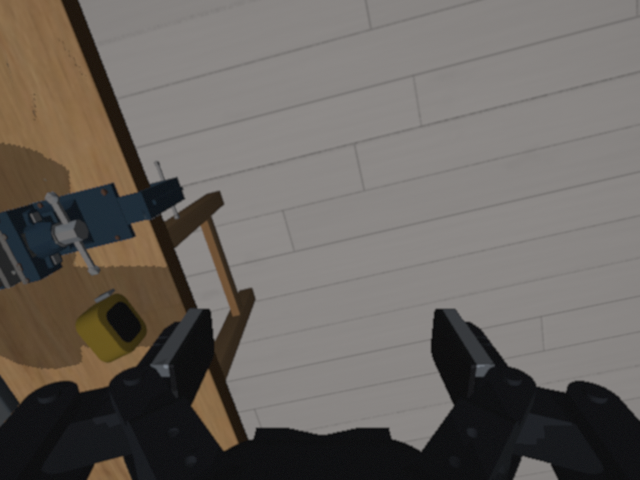

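The scene shows the carousel near (360,280), the medium cup at (379,200), the small cup at (424,235) and timber between them. The side view shows the nose at (330,311) pointing to the robot. I'll enlarge both.

```bash
python3 - <<'E'
from h import *
crop('scene0',310,170,470,320,5); crop('side0',200,220,440,420,3)
E
```

```text
(no output)
```

View pics/scene0_c310_170.png

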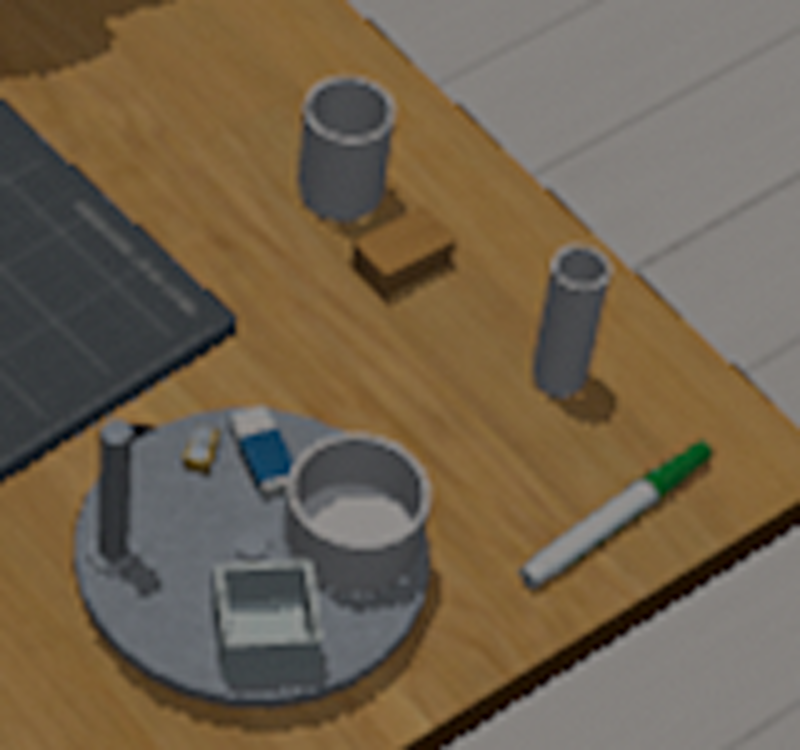

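View pics/side0_c200_220.png

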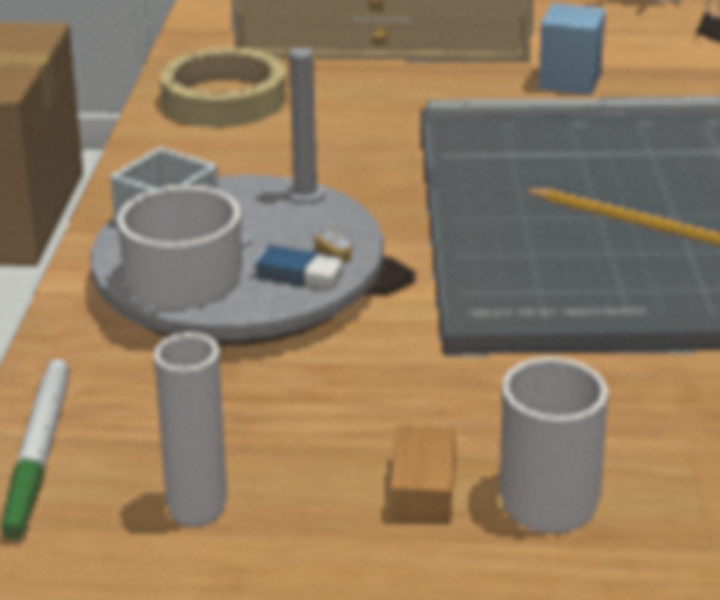

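```bash
python3 - <<'E'
from h import *
def b(a,c,z): 
    p=ray('scene0',310+(a[0]+.5)/5-.5,170+(a[1]+.5)/5-.5,z) if a else None
    q=ray('side0',200+(c[0]+.5)/3-.5,220+(c[1]+.5)/3-.5,z)
    print(None if p is None else np.round(p,4),np.round(q,4)); return q if p is None else (p+q)/2
m=b((349,109),(554,388),.07)
s=b((580,267),(188,351),.095)
l=b((359,487),(180,216),.071)
p=b((116,432),(302,52),.131)
n=b(None,(413,275),.010)
ax=p+(l-p)*72/124; print('dist',np.linalg.norm((l-p)[:2]),'axis',ax,'nose d',np.linalg.norm((n-ax)[:2]))
a1=np.arctan2(*(l-ax)[1::-1]);a2=np.arctan2(*(n-ax)[1::-1]);print(np.degrees([a1,a2]),'turn',np.degrees(a2-a1))
print('reach',[np.hypot(*x[:2]) for x in(m,s,l,p)])
c=ray('scene0',310+430/5,170+550/5,.02),ray('scene0',310+75/5,170+550/5,.02);print(c)
for u,v in ((416,250),(355,250),(390,290)): print('timber',ray('scene0',310+u/5,170+v/5,.022))
E
```

```text
[0.43   0.2771 0.07  ] [0.4278 0.2797 0.07  ]
[0.6056 0.2908 0.095 ] [0.6027 0.2928 0.095 ]
[0.6398 0.1194 0.071 ] [0.6378 0.1223 0.071 ]
[0.5788 0.0113 0.131 ] [0.5748 0.0163 0.131 ]
None [0.5022 0.0831 0.01  ]
dist 0.1237678513168975 axis [0.61280527 0.07595193 0.09616129] nose d 0.11079770193256974
[ 59.91682492 176.30480128] turn 116.38797635851166
reach [np.float64(0.5113352336768331), np.float64(0.6709438081118704), np.float64(0.650154771392312), np.float64(0.5769466308828143)]
(array([0.66677527, 0.15128946, 0.02      ]), array([5.62946311e-01, 1.88164005e-04, 2.00000000e-02]))
timber [0.50434986 0.27242905 0.022     ]
timber [0.48510579 0.24438741 0.022     ]
timber [0.51894719 0.24233565 0.022     ]
```

Both views agree within about 4 mm: the post–cup distance is 123.8 mm (should be 124) and the nose is at 110.8 mm (112). The turn needed is about +116°. First I go above the medium cup.

```bash
python3 -c "
from h import *
print(tool([.429,.2784,.15]))"; python3 -m jog '[-50,-29,0,0,0,0,-100,-58,0,0,0,0,-150,-87,10,0,0,0,-200,-116,30,0,0,0,-250,-144,50,0,0,0,-300,-173,80,0,0,0,-350,-202,100,0,0,0,-350,-202,100,0,0,0,-350,-202,100,0,0,0]' 0 40
python3 - <<'E'
from h import *
snap('wrist','w1'); st(); print(tool([.429,.2784,.064]),proj('w1',[[.429,.2784,.07],[.6388,.1208,.071]]))
E
```

```text
[-350.3 -201.9   99.9]
clock: 1.27
position: [0.4286, 0.2787, 0.1501]
ee_rot: [-0.001, 0.121, 0.993, 0.0]
contact_force: [-0.7, -0.5, -0.2]
width: 0.0854
1.325 [0.4283 0.2794 0.1505] [[-0.971, 0.238, -0.0], [0.238, 0.971, 0.001], [0.001, 0.0, -1.0]] 0.08525158889521713 [-0.  -0.4  0.2] [ 4.410e-01  2.600e-01  1.794e+00  1.000e-03  1.087e+00 -8.890e-01]
[-1.  -0.8 86.5] [[321.26804345 261.12576901]
 [187.77995011 554.53009657]]
```

View pics/w1.png

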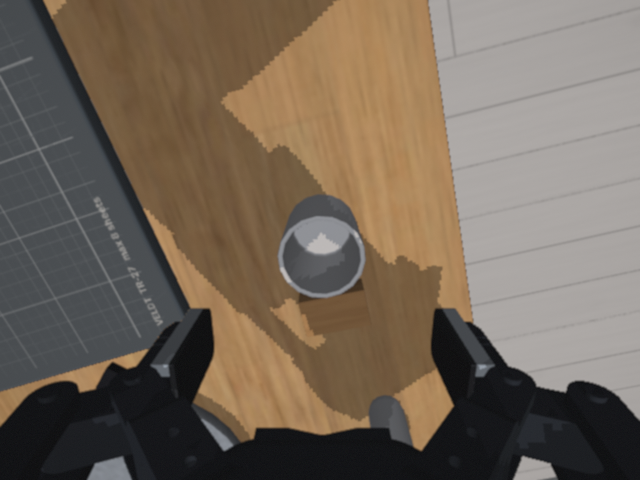

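The rim centre appears at (321,257) against a predicted (321,261), so it is aligned to about 2 mm. I descend and grip.

```bash
python3 -m jog '[1,0,30,0,0,0,1,0,60,0,0,0,1,0,86,0,0,0,1,0,86,0,0,0]' 0 40; python3 -m jog '[0,0,0,0,0,0,0,0,0,0,0,0,0,0,0,0,0,0,0,0,0,0,0,0,0,0,0,0,0,0,0,0,0,0,0,0]' 1 40
python3 - <<'E'
from h import *
snap('wrist','w2'); snap('side','s2');crop('side',0,0,1,1,1) if 0 else None; st(); crop('s2',240,150,480,350,3)
E
```

```text
clock: 1.82
position: [0.4257, 0.2798, 0.0634]
ee_rot: [-0.002, 0.119, 0.993, -0.001]
contact_force: [-0.7, -0.2, -0.0]
width: 0.0857
clock: 2.58
position: [0.4288, 0.2796, 0.0661]
ee_rot: [0.001, 0.12, 0.993, 0.001]
contact_force: [-1.1, -0.2, 5.9]
width: 0.0508
2.675 [0.4288 0.2796 0.0661] [[-0.971, 0.239, 0.003], [0.239, 0.971, 0.002], [-0.002, 0.002, -1.0]] 0.05020450103125556 [-2.3 -1.3  6.6] [ 0.442  0.357  1.905  0.     0.876 -0.889]
```

View pics/s2.png

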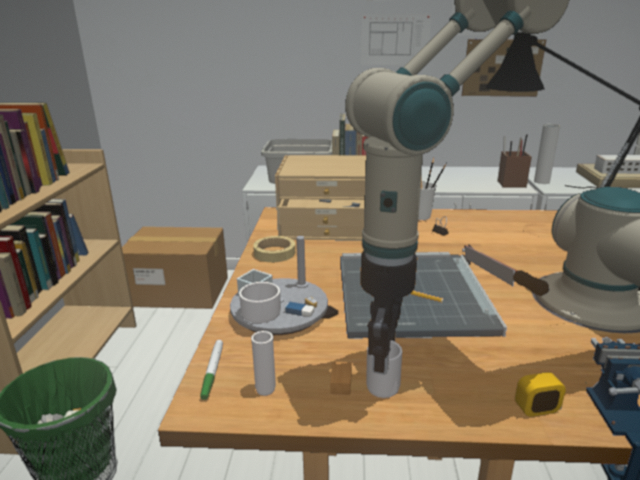

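Gripped: width 51 mm. I lift and go over the large cup.

```bash
python3 -c "
from h import *
print(tool([.6388,.1208,.164]))"; python3 -m jog '[0,0,-25,0,0,0,0,0,-60,0,0,0,0,0,-100,0,0,0,0,0,-100,0,0,0]' 1 40
python3 - <<'E'
from h import *
snap('wrist','w3'); st(); 
E
```

```text
[-242.  -103.9  -97.6]
clock: 3.18
position: [0.4301, 0.2801, 0.1681]
ee_rot: [0.004, 0.12, 0.993, 0.002]
contact_force: [0.5, 0.0, -1.5]
width: 0.0499
3.225 [0.4287 0.2795 0.1661] [[-0.971, 0.239, 0.004], [0.239, 0.971, 0.002], [-0.003, 0.003, -1.0]] 0.050356117391569324 [ 0.2 -0.1 -1.3] [ 0.442  0.244  1.774  0.     1.12  -0.888]
```

View pics/w3.png

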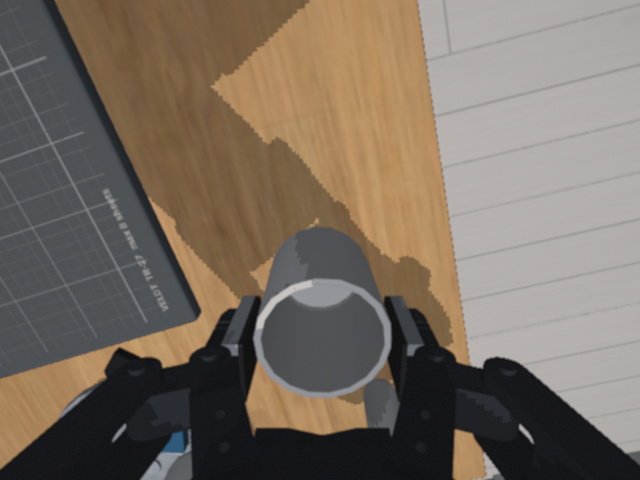

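Lifted upright; the rim centre is at (323,338). I compute the cup offset in the hand.

```bash
python3 - <<'E'
from h import *
c=ray('w3',323,338,.170); print(c); s=get_state(); off=c[:2]-s['position'][:2]; print(off); print(tool(list(np.array([.6388,.1208])-off)+[.166]))
E
```

```text
[0.42886582 0.28100966 0.17      ]
[0.00013831 0.0015521 ]
[-242.1 -105.5    0.5]
```

```bash
python3 -m jog '[-35,-15,0,0,0,0,-80,-35,0,0,0,0,-125,-55,0,0,0,0,-170,-75,0,0,0,0,-210,-92,0,0,0,0,-232,-101,0,0,0,0,-242,-105,0,0,0,0,-242,-105,0,0,0,0,-242,-105,0,0,0,0]' 1 40
python3 - <<'E'
from h import *
snap('wrist','w4'); snap('side','s4');snap('scene','c4'); st(); crop('s4',200,180,400,340,4); crop('c4',310,180,450,320,4)
print(tool([.6388,.1205,.166]))
E
```

```text
clock: 4.35
position: [0.6366, 0.1202, 0.1639]
ee_rot: [-0.001, 0.12, 0.993, 0.0]
contact_force: [0.5, -0.6, -1.8]
width: 0.0501
4.5 [0.6371 0.1201 0.1645] [[-0.971, 0.237, -0.0], [0.237, 0.971, 0.0], [0.0, 0.0, -1.0]] 0.050440097625770265 [ 0.8 -0.5 -1.2] [ 0.079  0.439  1.471  0.     1.232 -1.252]
[-1.6  0.8 -1.5]
```

View pics/s4_c200_180.png

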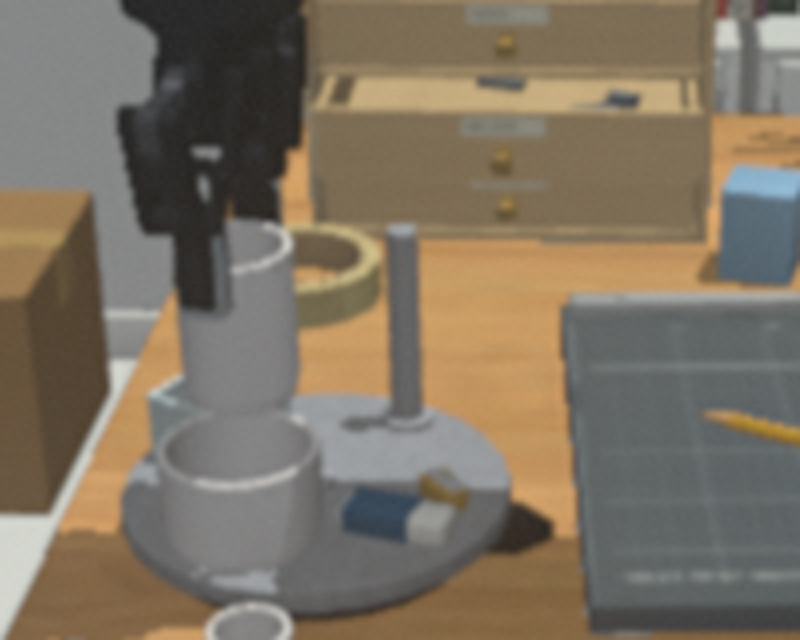

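View pics/w4.png

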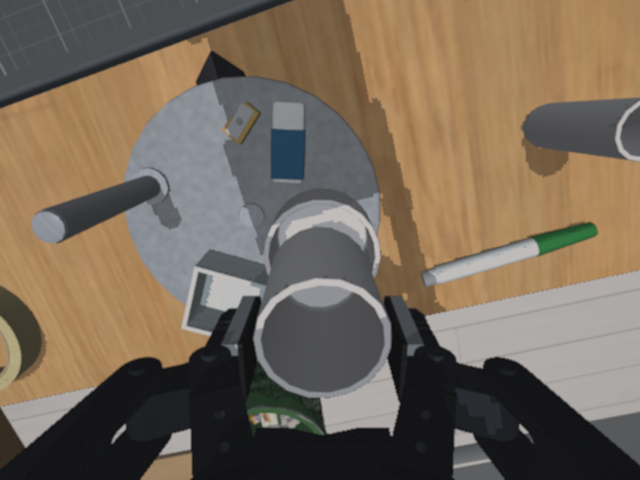

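View pics/c4_c310_180.png

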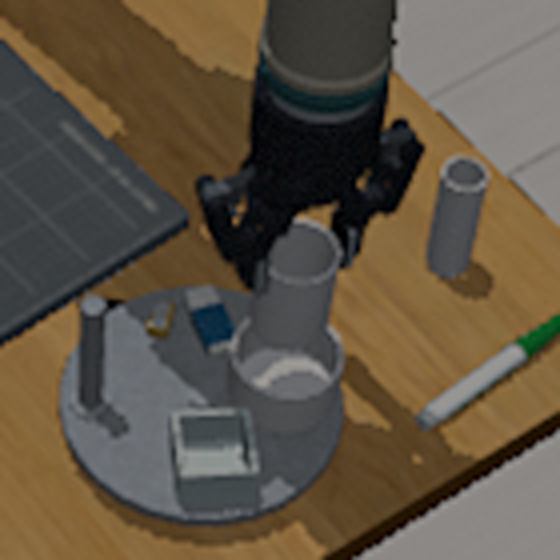

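Held over the large cup: in side view both are centred at column ~241 of the crop. I check depth via scene and refine the axis from the wrist view (nose tip (211,52), post top (48,227)).

```bash
python3 - <<'E'
from h import *
f=lambda a,z:np.round(ray('c4',310+(a[0]+.5)/4-.5,180+(a[1]+.5)/4-.5,z),4)
print('med',f((305,248),.169),'large',f((288,360),.071),'post',f((93,303),.131))
print('nose',ray('w4',211,52,.010),'post',ray('w4',48,227,.131),'hub',ray('w4',250,215,.026),'med',ray('w4',323,338,.169))
# disc edge pts
P=np.array([ray('w4',u,v,.026)[:2] for u,v in((126,185),(150,120),(205,83),(260,76),(330,102),(367,150),(380,200),(140,250))])
from scipy.optimize import least_squares
print(least_squares(lambda q:np.hypot(*(P-q[:2]).T)-q[2],[.61,.076,.09]).x)
crop('w4',100,30,420,280,2.5)
E
```

```text
med [0.6387 0.124  0.169 ] large [0.6466 0.1148 0.071 ] post [0.5773 0.0125 0.131 ]
nose [0.50298968 0.0770926  0.01      ] post [0.57597492 0.01422863 0.131     ] hub [0.61268017 0.07346993 0.026     ] med [0.63336002 0.12150672 0.169     ]
[0.61121455 0.07686919 0.08967932]
```

View pics/w4_c100_30.png

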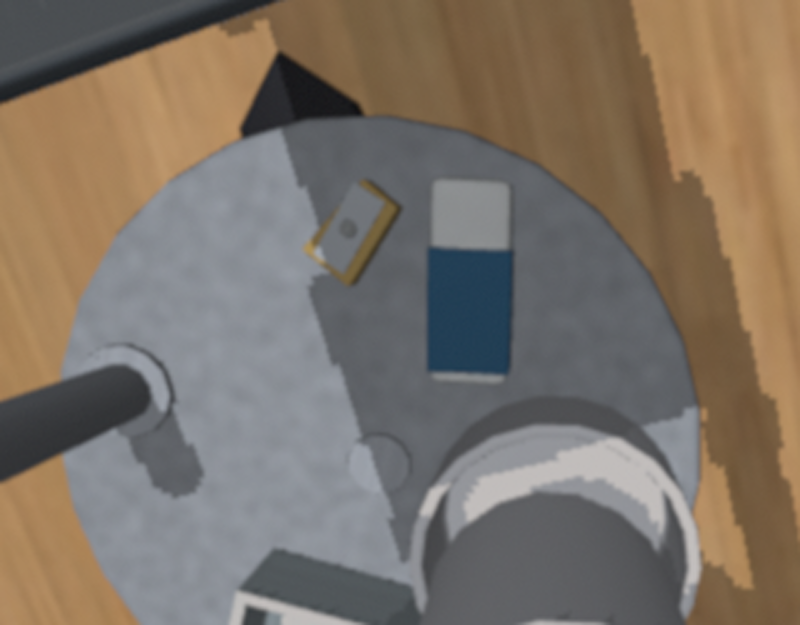

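```bash
python3 - <<'E'
from h import *
f=lambda a,z:np.round(ray('c4',310+(a[0]+.5)/4-.5,180+(a[1]+.5)/4-.5,z),4)
print(f((288,352),.071),ray('w4',322,249,.071))
th=np.linspace(0,2*np.pi,60)
ci=lambda x,y,r,z:np.c_[x+r*np.cos(th),y+r*np.sin(th),0*th+z]
s=get_state()['position']
for n in('w4','c4','s4'):
    im=cv2.imread(f'pics/{n}.png'); k=1 if n=='w4' else 4; im=cv2.resize(im,None,fx=k,fy=k,interpolation=cv2.INTER_CUBIC)
    for c,col in((ci(.6388,.1208,.036,.071),(0,0,255)),(ci(s[0],s[1]+.001,.0255,.1685),(0,255,0)),(ci(.612,.0755,.092,.026),(255,255,0)),(ci(.612,.0755,.0075,.026),(255,255,0))):
        cv2.polylines(im,[np.round((proj(n,c)+.5)*k-.5).astype(int)],True,col,1)
    if n=='c4': im=im[180*4:320*4,310*4:450*4]
    if n=='s4': im=im[180*4:340*4,200*4:400*4]
    cv2.imwrite(f'pics/o_{n}.png',im)
E
```

```text
[0.6417 0.1187 0.071 ] [0.63423102 0.12089287 0.071     ]
```

View pics/o_w4.png

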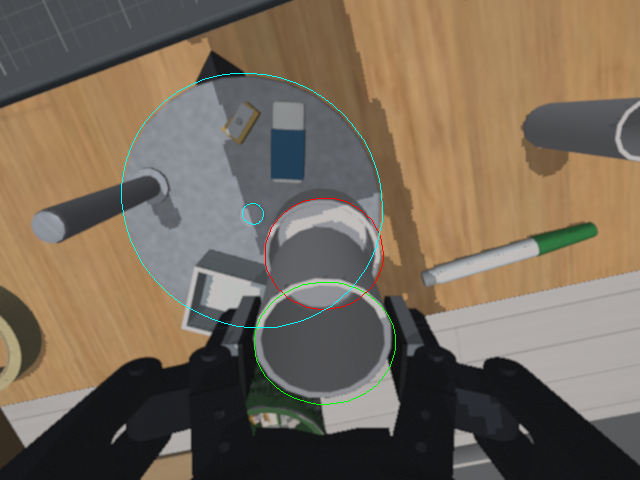

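View pics/o_c4.png

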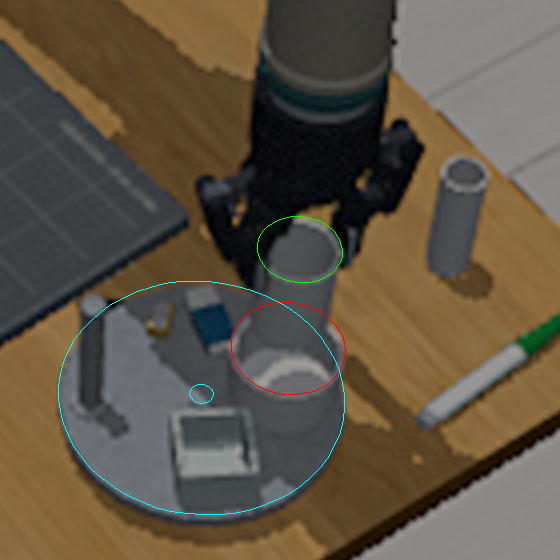

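View pics/o_s4.png

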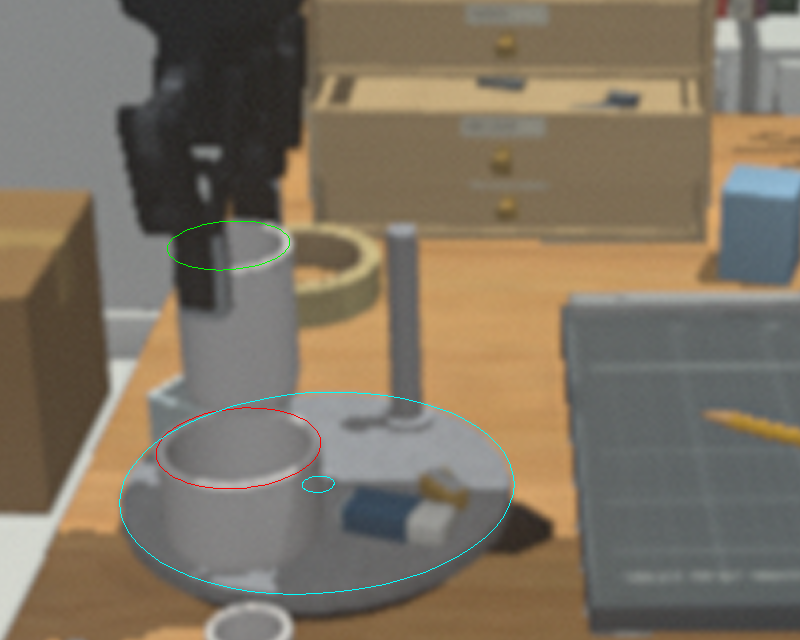

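Overlay agrees everywhere to 1–2 mm, and the cup is aligned over the large cup. I lower it.

```bash
python3 -m jog '[0,0,20,0,0,0,0,0,40,0,0,0,0,0,55,0,0,0,0,0,63,0,0,0,0,0,66,0,0,0,0,0,66,0,0,0]' 1 40;  python3 -m jog '[0,0,2,0,0,0,0,0,3,0,0,0,0,0,3,0,0,0]'
python3 - <<'E'
from h import *
snap('side','s5');crop('s5',200,180,400,340,4); st()
E
```

```text
clock: 5.25
position: [0.6382, 0.1194, 0.0986]
ee_rot: [0.0, 0.12, 0.993, 0.0]
contact_force: [0.4, -0.0, -1.3]
width: 0.0503
clock: 5.62
position: [0.6383, 0.1193, 0.0962]
ee_rot: [0.001, 0.12, 0.993, 0.0]
contact_force: [-0.9, -0.6, 4.3]
width: 0.0504
5.675 [0.6384 0.1193 0.0962] [[-0.971, 0.238, 0.002], [0.238, 0.971, 0.0], [-0.001, 0.0, -1.0]] 0.04992447553948422 [-1.  -0.8  4.3] [ 0.078  0.497  1.556 -0.     1.087 -1.252]
```

View pics/s5_c200_180.png

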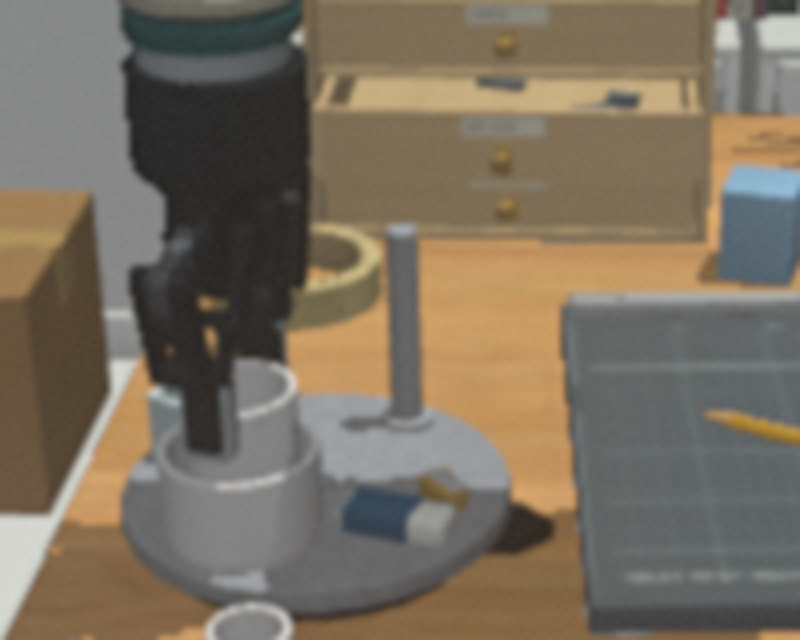

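The cup has reached the floor (4.3 N at TCP z = 0.096, as expected). I release and rise.

```bash
python3 -m jog '[0,0,0,0,0,0,0,0,0,0,0,0,0,0,0,0,0,0,0,0,0,0,0,0,0,0,0,0,0,0]' 0 40;  python3 -m jog '[0,0,-30,0,0,0,0,0,-70,0,0,0,0,0,-110,0,0,0,0,0,-110,0,0,0,0,0,-110,0,0,0]'
python3 - <<'E'
from h import *
snap('wrist','w6'); snap('scene','c6'); crop('c6',310,180,450,320,4); st(); print(tool([.604,.292,.19]))
E
```

```text
clock: 6.3
position: [0.6379, 0.1194, 0.0952]
ee_rot: [-0.0, 0.12, 0.993, 0.0]
contact_force: [0.5, -0.4, -0.2]
width: 0.085
clock: 6.92
position: [0.6373, 0.1193, 0.2047]
ee_rot: [-0.001, 0.12, 0.993, -0.0]
contact_force: [0.4, -1.3, -0.3]
width: 0.0856
7.025 [0.6369 0.1193 0.2036] [[-0.971, 0.239, -0.003], [0.239, 0.971, -0.0], [0.003, -0.001, -1.0]] 0.08534341816483249 [-0.1  1.   0.1] [ 0.078  0.413  1.412  0.     1.32  -1.252]
[ 73.1 159.9  13.7]
```

View pics/w6.png

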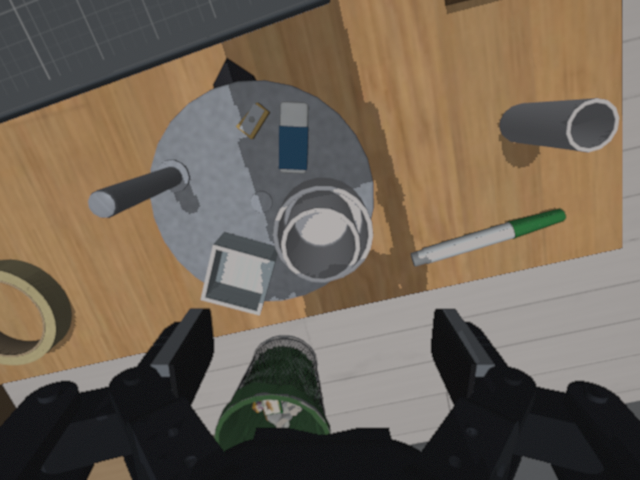

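The medium cup stands in the large one. I enlarge for exact centres.

```bash
python3 - <<'E'
from h import *
crop('w6',80,40,400,290,2.5);crop('w6',480,80,640,180,5)
E
```

```text
(no output)
```

View pics/w6_c80_40.png

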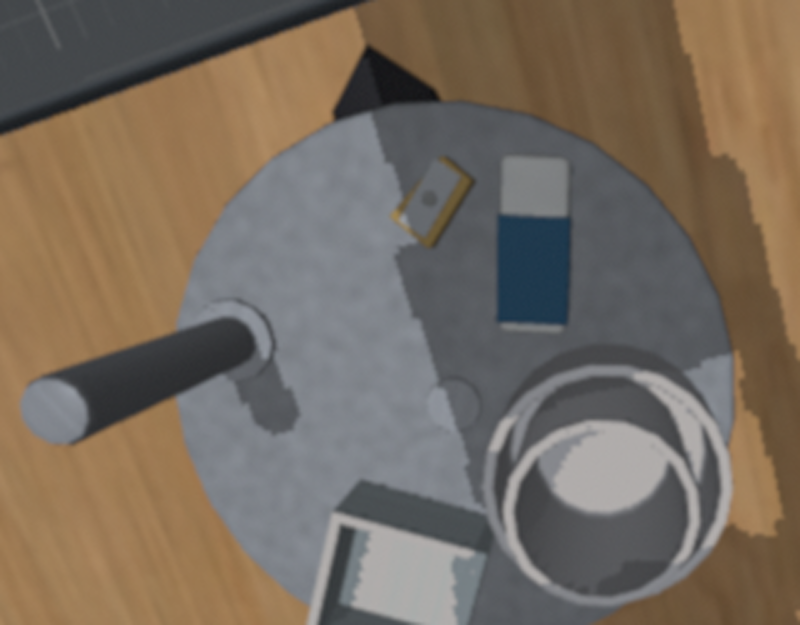

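View pics/w6_c480_80.png

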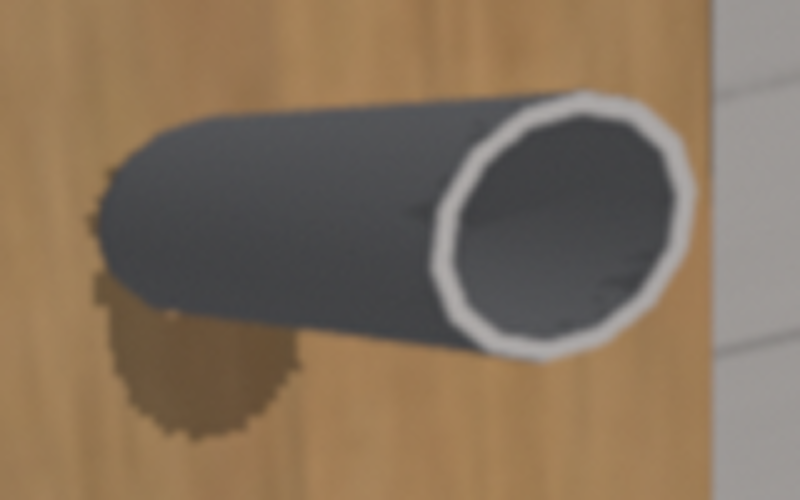

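View pics/c6_c310_180.png

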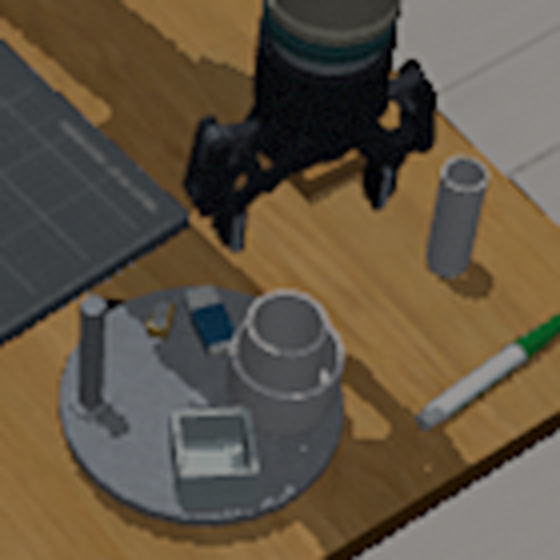

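```bash
python3 - <<'E'
from h import *
g=lambda a,z,k=2.5,o=(80,40):ray('w6',o[0]+(a[0]+.5)/k-.5,o[1]+(a[1]+.5)/k-.5,z)
f=lambda a,z:np.round(ray('c6',310+(a[0]+.5)/4-.5,180+(a[1]+.5)/4-.5,z),4)
print('med',g((601,512),.1),f((286,322),.1)); l=g((608,485),.071); print('large',l,'small',g((563,226),.095,5,(480,80)))
p=g((55,410),.131); n=g((369,46),.01); h=g((454,404),.027); print('post',p,'nose',n,'hub',h, np.linalg.norm((l-p)[:2]))
ax=p+(l-p)*72/124; print(ax)
for a in(ax,h): print(np.linalg.norm((n-a)[:2]),np.degrees(np.arctan2(*(n-a)[1::-1])), np.degrees(np.arctan2(*(l-p)[1::-1])))
E
```

```text
med [0.63586397 0.11855133 0.1       ] [0.6383 0.1169 0.1   ]
large [0.63805821 0.11989783 0.071     ] small [0.60333579 0.29166672 0.095     ]
post [0.57581005 0.01417268 0.131     ] nose [0.50241748 0.07787171 0.01      ] hub [0.61277334 0.07479378 0.027     ] 0.12268920600811296
[0.61195414 0.07556147 0.09616129]
0.10956101805178056 178.79175497960696 59.51155434480051
0.11039877670686532 178.40238053641627 59.51155434480051
```

Everything is consistent (nose at about 178°, cup at about 59.6°). Now the small cup.

```bash
python3 -c "
from h import *
print(tool([.6037,.2918,.19]),tool([.6037,.2918,.089]))"; python3 -m jog '[20,40,0,0,0,0,45,95,5,0,0,0,65,140,10,0,0,0,73,160,14,0,0,0,73,160,50,0,0,0,73,160,85,0,0,0,73,160,106,0,0,0,73,160,114,0,0,0,73,160,114,0,0,0]' 0 40
python3 - <<'E'
from h import *
snap('wrist','w7'); st(); 
E
```

```text
[ 73.3 159.6  13.7] [ 73.  159.7 114.7]
clock: 8.15
position: [0.6051, 0.2916, 0.0906]
ee_rot: [-0.001, 0.12, 0.993, -0.0]
contact_force: [-0.1, 0.3, 0.1]
width: 0.0849
8.2 [0.6056 0.2919 0.0916] [[-0.971, 0.239, 0.001], [0.239, 0.971, 0.0], [-0.001, 0.0, -1.0]] 0.08544724541411504 [-0.9  0.1  0.5] [ 0.346  0.531  1.504 -0.     1.106 -0.984]
```

View pics/w7.png

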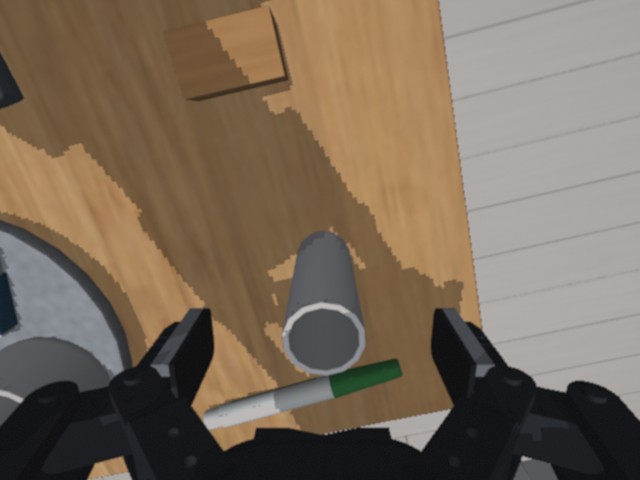

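Centred between the jaws (rim at (323,338)). I close and lift.

```bash
python3 -m jog '[0,0,0,0,0,0,0,0,0,0,0,0,0,0,0,0,0,0,0,0,0,0,0,0,0,0,0,0,0,0,0,0,0,0,0,0,0,0,0,0,0,0]' 1 40;  python3 -m jog '[0,0,-25,0,0,0,0,0,-60,0,0,0,0,0,-95,0,0,0,0,0,-120,0,0,0,0,0,-120,0,0,0,0,0,-120,0,0,0]'
python3 - <<'E'
from h import *
snap('wrist','w8'); st(); 
E
```

```text
clock: 9.07
position: [0.6056, 0.2923, 0.092]
ee_rot: [0.001, 0.12, 0.993, 0.0]
contact_force: [-0.2, 0.6, 5.5]
width: 0.0291
clock: 9.82
position: [0.6042, 0.2918, 0.2095]
ee_rot: [-0.001, 0.12, 0.993, -0.001]
contact_force: [-0.7, -0.6, -1.0]
width: 0.0292
9.875 [0.6041 0.2918 0.2091] [[-0.971, 0.238, -0.004], [0.239, 0.971, -0.001], [0.003, -0.002, -1.0]] 0.028585809066254235 [-0.2 -0.1 -1.3] [ 0.346  0.444  1.346  0.     1.355 -0.984]
```

View pics/w8.png

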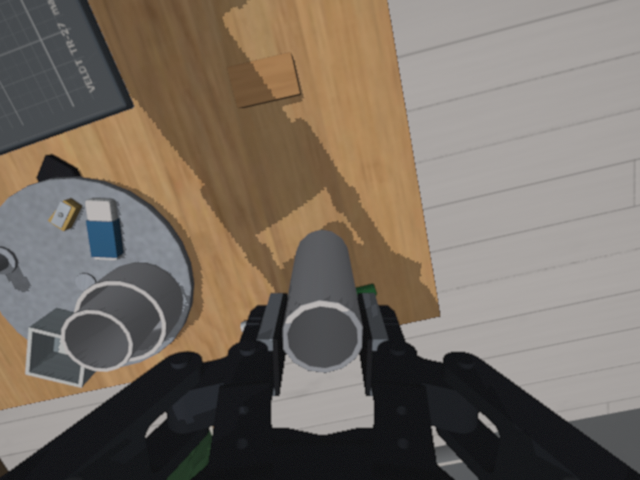

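```bash
python3 -c "
from h import *
print(tool([.637,.1183,.209]))"; 
```

```text
[ -73.3 -160.6    0.2]
```

```bash
python3 -m jog '[-12,-25,0,0,0,0,-30,-65,0,0,0,0,-50,-110,0,0,0,0,-66,-145,0,0,0,0,-73,-160,0,0,0,0,-73,-160,0,0,0,0,-73,-160,0,0,0,0]' 1 40
python3 - <<'E'
from h import *
snap('wrist','w9'); snap('side','s9');snap('scene','c9'); st(); crop('s9',200,150,400,310,4); crop('c9',310,180,450,320,4)
E
```

```text
clock: 10.75
position: [0.6375, 0.1208, 0.2108]
ee_rot: [-0.001, 0.12, 0.993, 0.001]
contact_force: [0.2, 1.2, -1.4]
width: 0.0287
10.9 [0.6376 0.1208 0.2112] [[-0.972, 0.237, -0.0], [0.237, 0.972, 0.001], [0.0, 0.0, -1.0]] 0.02868678501506507 [ 0.5 -0.3 -1.7] [ 8.000e-02  4.090e-01  1.400e+00  1.000e-03  1.333e+00 -1.252e+00]
```

View pics/s9_c200_150.png

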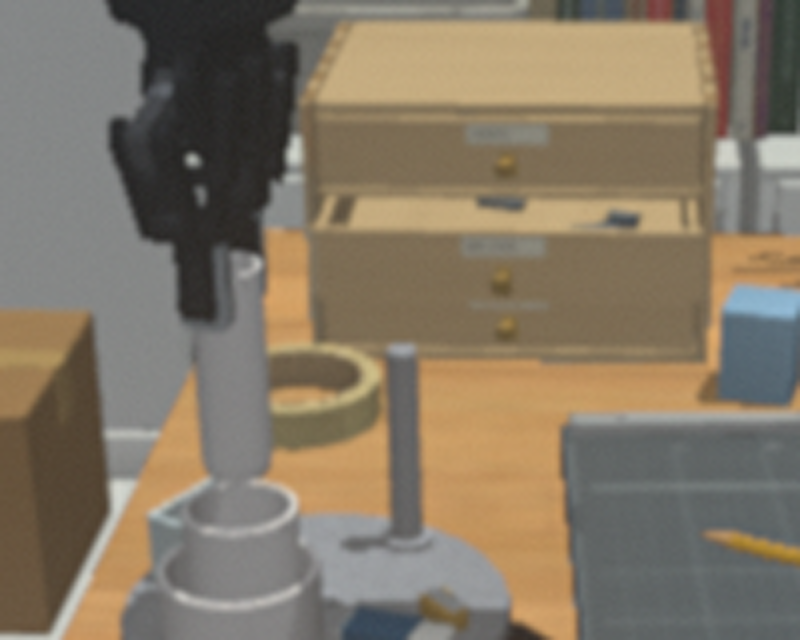

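View pics/w9.png

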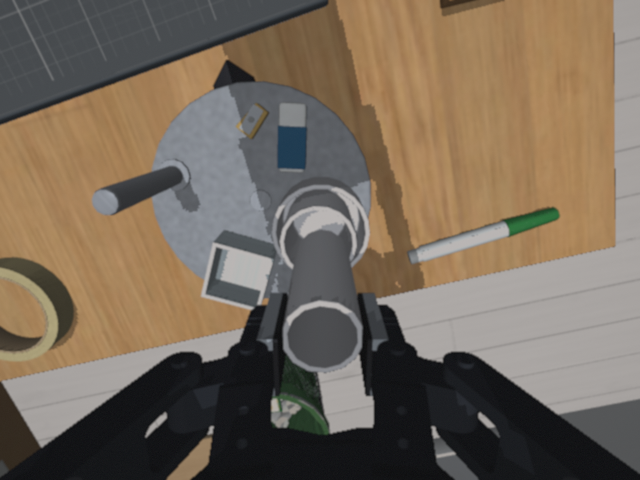

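View pics/c9_c310_180.png

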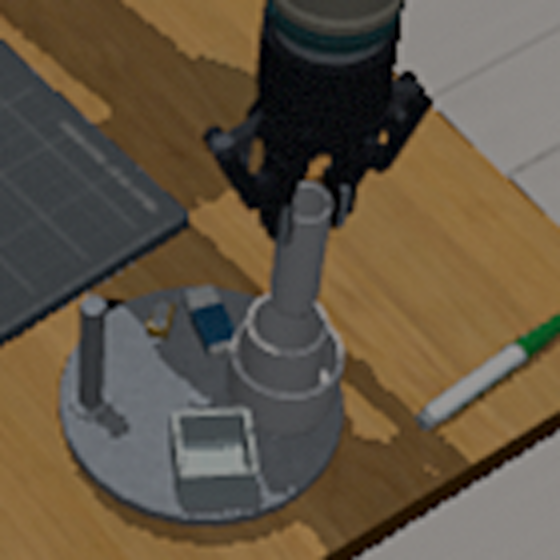

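```bash
python3 - <<'E'
from h import *
f=lambda a,z:np.round(ray('c9',310+(a[0]+.5)/4-.5,180+(a[1]+.5)/4-.5,z),4)
print(f((313,202),.2145),f((286,322),.1)); print(ray('w9',324,336,.2145))
crop('w9',260,170,400,380,4)
crop('c9',360,215,400,270,12)
E
```

```text
[0.6407 0.1235 0.2145] [0.6383 0.1169 0.1   ]
[0.6343986  0.12242639 0.2145    ]
```

View pics/w9_c260_170.png

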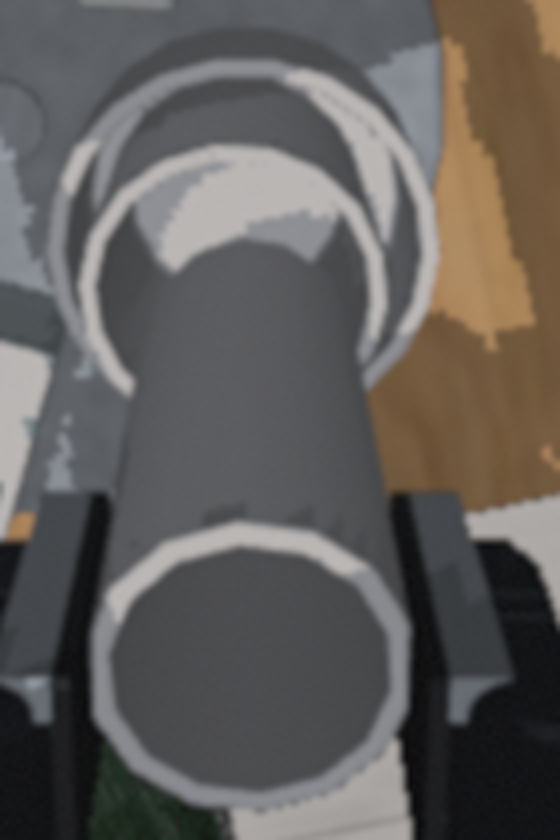

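View pics/c9_c360_215.png

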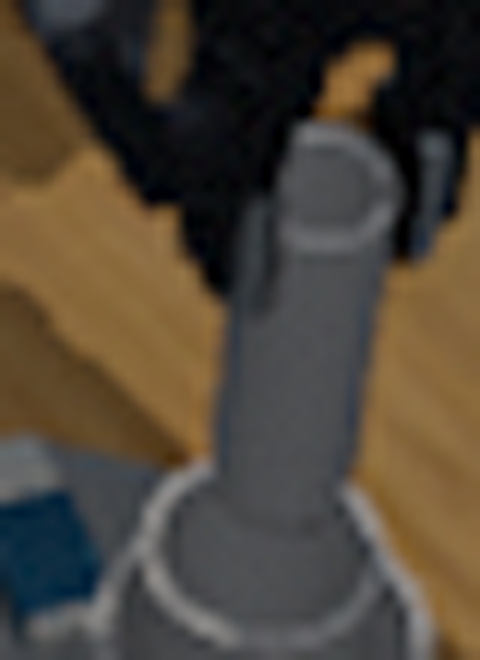

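```bash
python3 - <<'E'
from h import *
a=ray('w9',322.4,335.9,.2145); m=ray('w9',318.6,242.2,.1); print(a,m)
f=lambda a,z:np.round(ray('c9',360+(a[0]+.5)/12-.5,215+(a[1]+.5)/12-.5,z),4)
a2=f((338,187),.2145);m2=f((264,545),.1);print(a2,m2)
M=R.from_quat(np.roll(get_state()['ee_rot'],-1)).as_matrix()
d=((m-a)+(m2-a2))/2; d[2]=0; print(M.T@(m-a),M.T@(m2-a2),M.T@d)
E
```

```text
[0.63422097 0.12187495 0.2145    ] [0.63626939 0.11901024 0.1       ]
[0.6405 0.1232 0.2145] [0.6384 0.1181 0.1   ]
[-0.00269773 -0.00235417  0.11449818] [ 0.00080354 -0.00550806  0.11449754] [-9.17784802e-04 -3.87524282e-03 -2.12595749e-06]
```

Two cameras say to shift about −1, −3.5 mm in tool axes before lowering.

```bash
python3 -m jog '[-1,-3,5,0,0,0,-1,-3,20,0,0,0,-1,-3,40,0,0,0,-1,-3,60,0,0,0,-1,-3,75,0,0,0,-1,-3,81,0,0,0,-1,-3,81,0,0,0]' 1 40; python3 -m jog '[0,0,2,0,0,0,0,0,4,0,0,0,0,0,4,0,0,0]'
python3 - <<'E'
from h import *
st(); snap('side','s10');crop('s10',200,180,400,340,4)
E
```

```text
clock: 11.78
position: [0.6381, 0.1162, 0.1299]
ee_rot: [-0.0, 0.12, 0.993, 0.0]
contact_force: [0.4, 0.3, -0.8]
width: 0.0286
clock: 12.15
position: [0.6382, 0.1162, 0.1265]
ee_rot: [0.0, 0.12, 0.993, 0.0]
contact_force: [-0.2, 0.2, -1.2]
width: 0.0289
12.15 [0.6382 0.1162 0.1265] [[-0.971, 0.238, 0.0], [0.238, 0.971, 0.0], [-0.0, 0.0, -1.0]] 0.028896590627202824 [-0.2  0.2 -1.2] [ 0.073  0.469  1.521  0.     1.152 -1.257]
```

View pics/s10_c200_180.png

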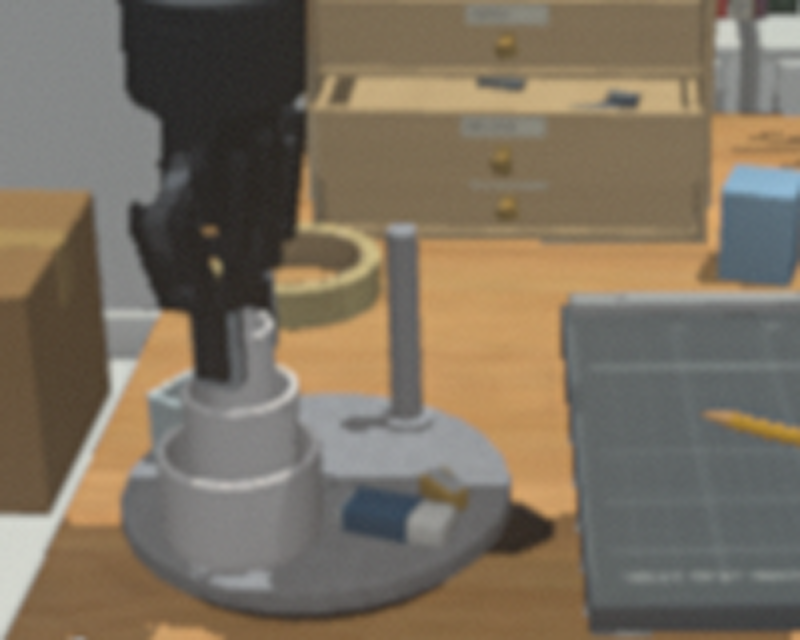

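It is inside, but not yet at the floor. I inch down.

```bash
python3 -m jog '[0,0,1,0,0,0,0,0,2,0,0,0,0,0,2,0,0,0,0,0,2,0,0,0]'
```

```text
clock: 12.7
position: [0.6386, 0.1162, 0.126]
ee_rot: [0.001, 0.12, 0.993, 0.0]
contact_force: [-1.7, -0.2, 6.8]
width: 0.0289
```

Contact (6.8 N at z = 0.126). I release and rise.

```bash
python3 -m jog '[0,0,0,0,0,0,0,0,0,0,0,0,0,0,0,0,0,0,0,0,0,0,0,0,0,0,0,0,0,0,0,0,0,0,0,0]' 0 40;  python3 -m jog '[0,0,-30,0,0,0,0,0,-70,0,0,0,0,0,-100,0,0,0,0,0,-100,0,0,0,0,0,-100,0,0,0]'
python3 - <<'E'
from h import *
snap('wrist','w11'); snap('side','s11');crop('s11',200,180,400,340,4); snap('scene','c11'); st(); crop('w11',80,40,400,290,2.5)
E
```

```text
clock: 13.45
position: [0.6381, 0.1162, 0.1242]
ee_rot: [-0.0, 0.12, 0.993, 0.0]
contact_force: [-0.2, -0.2, -0.1]
width: 0.0855
clock: 14.08
position: [0.6375, 0.1162, 0.2234]
ee_rot: [-0.001, 0.12, 0.993, -0.0]
contact_force: [0.1, -0.7, 0.9]
width: 0.0853
14.225 [0.6373 0.1161 0.2226] [[-0.971, 0.239, -0.003], [0.239, 0.971, -0.0], [0.003, -0.001, -1.0]] 0.08530273943796024 [ 0.  -0.3 -0.6] [ 0.073  0.402  1.382  0.     1.36  -1.257]
```

View pics/w11_c80_40.png

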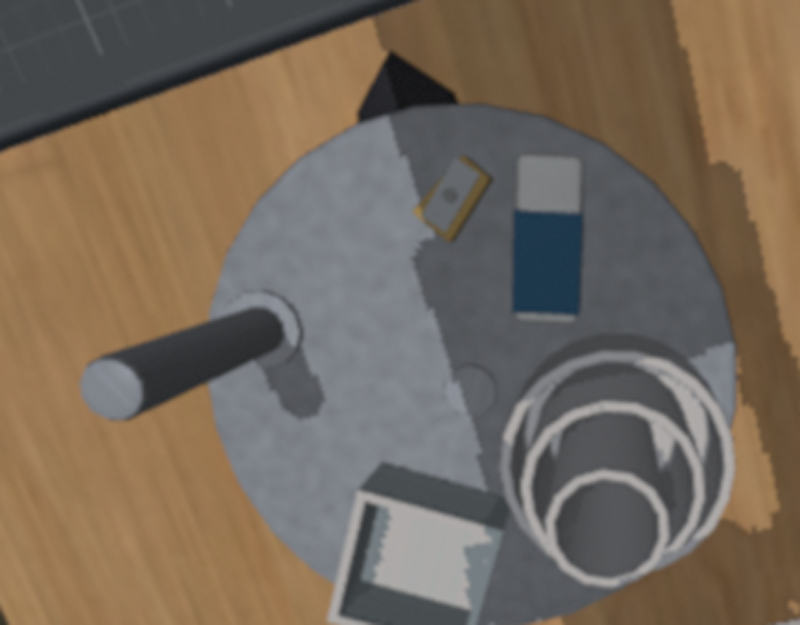

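View pics/s11_c200_180.png

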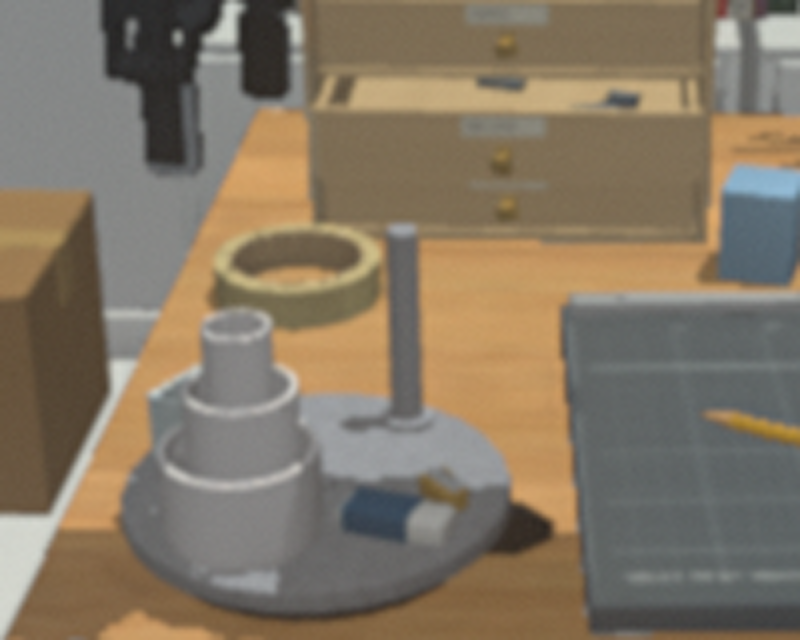

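All nested and upright. Next I compute the nest distances and the move to the post.

```bash
python3 - <<'E'
from h import *
g=lambda a,z,k=2.5,o=(80,40):ray('w11',o[0]+(a[0]+.5)/k-.5,o[1]+(a[1]+.5)/k-.5,z)
for n,a,z in(('s',(607,527),.129),('m',(613,492),.1),('l',(618,466),.071),('post',(113,388),.131),('nose',(391,53),.01),('hub',(473,391),.027)): print(n,g(a,z))
print(tool([.5762,.0140,.2226]))
E
```

```text
s [0.63666941 0.11678477 0.129     ]
m [0.6373152  0.11833048 0.1       ]
l [0.63865248 0.11975988 0.071     ]
post [0.57575336 0.01433515 0.131     ]
nose [0.50272544 0.07742846 0.01      ]
hub [0.61328039 0.07529891 0.027     ]
[  35.  -113.8    0.2]
```

```bash
python3 -m jog '[2,-8,0,0,0,10,6,-22,0,0,0,20,12,-40,0,0,0,30,18,-60,0,0,0,40,24,-80,0,0,0,50,30,-98,0,0,0,60,34,-110,0,0,0,70,35,-114,0,0,0,80,35,-114,0,0,0,80,35,-114,0,0,0,80]' 0 40
python3 - <<'E'
from h import *
snap('wrist','w12'); st(); print(tool([.5760,.0141,.105]))
E
```

```text
clock: 15.48
position: [0.5769, 0.014, 0.2237]
ee_rot: [-0.0, 0.729, 0.684, -0.0]
contact_force: [0.2, 1.0, 0.1]
width: 0.0853
15.525 [0.5769 0.0141 0.2239] [[0.064, 0.998, -0.001], [0.998, -0.064, 0.0], [0.0, -0.001, -1.0]] 0.08517117090112511 [-0.6  0.4 -0.7] [-0.096  0.295  1.544  0.     1.303 -0.032]
[-1.000e-01 -9.000e-01  1.189e+02]
```

View pics/w12.png

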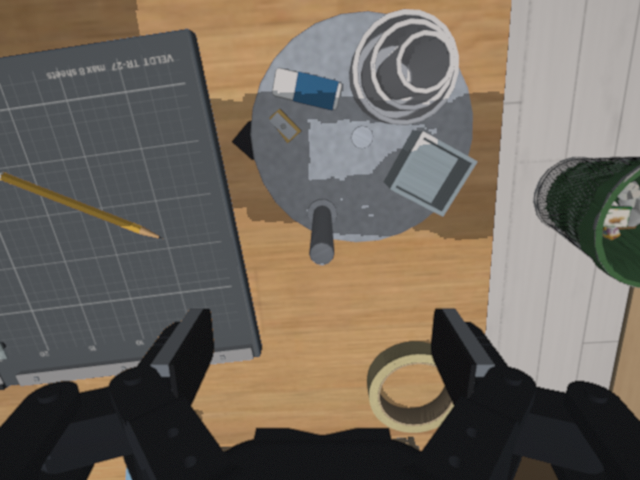

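```bash
python3 -c "
from h import *
print(ray('w12',321.5,254,.131),ray('w12',362,137,.027),ray('w12',233,141,.01))"; python3 -m jog '[0,-1,30,0,0,0,0,-1,65,0,0,0,0,-1,95,0,0,0,0,-1,112,0,0,0,0,-1,119,0,0,0,0,-1,119,0,0,0,0,-1,119,0,0,0]' 0 40
python3 - <<'E'
from h import *
snap('wrist','w13'); st()
E
```

```text
[0.57625836 0.01325042 0.131     ] [0.61316049 0.07440373 0.027     ] [0.50351659 0.07714092 0.01      ]
clock: 16.4
position: [0.5767, 0.0139, 0.1062]
ee_rot: [0.001, 0.73, 0.683, 0.001]
contact_force: [-0.3, 0.8, 0.7]
width: 0.0853
16.45 [0.5767 0.0139 0.1062] [[0.066, 0.998, 0.002], [0.998, -0.066, -0.0], [0.0, 0.002, -1.0]] 0.08544182395051535 [-0.2 -0.4  1.1] [-0.097  0.392  1.714  0.     1.033 -0.031]
```

View pics/w13.png

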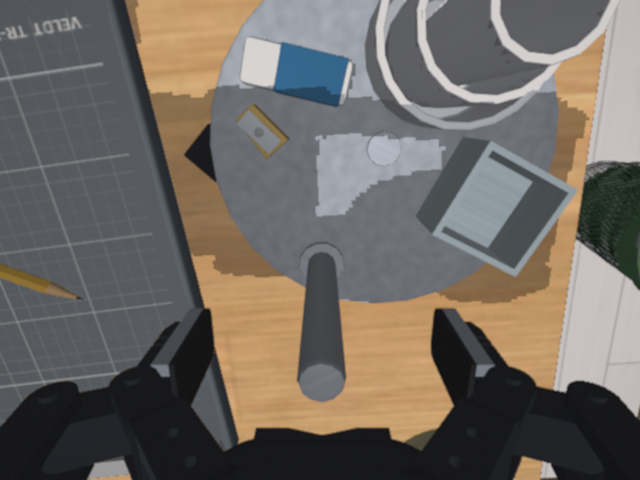

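The post is centred between the jaws. I grip it.

```bash
python3 -m jog '[0,0,0,0,0,0,0,0,0,0,0,0,0,0,0,0,0,0,0,0,0,0,0,0,0,0,0,0,0,0,0,0,0,0,0,0,0,0,0,0,0,0,0,0,0,0,0,0]' 1 50
python3 - <<'E'
from h import *
st(); s=get_state(); M=R.from_quat(np.roll(s['ee_rot'],-1)).as_matrix()
ax=np.array([.6128,.0752]); p=s['position'][:2]; a0=np.arctan2(*(p-ax)[::-1]); print(np.degrees(a0),np.hypot(*(p-ax)))
# tool-frame rows about carousel axis with r
for d in range(0,125,6):
    a=np.radians(d); Q=np.array([[np.cos(a),-np.sin(a)],[np.sin(a),np.cos(a)]]); q=ax+Q@(p-ax)
    print(d,np.round(1000*M.T@np.r_[q-p,0],1)[:2],end='; ')
E
```

```text
clock: 17.45
position: [0.5761, 0.0139, 0.1055]
ee_rot: [0.0, 0.73, 0.683, 0.0]
contact_force: [-0.3, 0.8, 2.9]
width: 0.0149
17.45 [0.5761 0.0139 0.1055] [[0.066, 0.998, 0.0], [0.998, -0.066, 0.0], [0.0, 0.0, -1.0]] 0.014859159014080234 [-0.3  0.8  2.9] [-0.097  0.393  1.715  0.     1.033 -0.03 ]
-120.90546628952812 0.07138764968712542
0 [0. 0.]; 6 [-3.1  6.8]; 12 [-5.4 13.9]; 18 [-6.9 21.2]; 24 [-7.7 28.7]; 30 [-7.8 36.1]; 36 [-7.  43.6]; 42 [-5.4 50.9]; 48 [-3.2 58. ]; 54 [-0.1 64.8]; 60 [ 3.6 71.3]; 66 [ 8.  77.4]; 72 [13.  82.9]; 78 [18.5 87.9]; 84 [24.5 92.3]; 90 [31.  96.1]; 96 [37.8 99.1]; 102 [ 44.9 101.5]; 108 [ 52.2 103. ]; 114 [ 59.7 103.8]; 120 [ 67.1 103.8];
```

Gripped (width ≈ 15 mm). I turn +60°, tool turning along.

```bash
python3 -m jog '[-1.6,3.4,0,0,0,-3,-4,9,0,0,0,-8,-6,16.5,0,0,0,-14,-7.3,24,0,0,0,-20,-7.8,31,0,0,0,-26,-7.6,38.5,0,0,0,-32,-6.5,46,0,0,0,-38,-4.6,53.5,0,0,0,-44,-2.5,60,0,0,0,-49.7,-2.5,60,0,0,0,-49.7]' 1 50
python3 - <<'E'
from h import *
st(); snap('wrist','w14'); s=get_state(); M=R.from_quat(np.roll(s['ee_rot'],-1)).as_matrix()
ax=np.array([.6128,.0752]); p=s['position'][:2]; a0=np.arctan2(*(p-ax)[::-1]); print(np.degrees(a0),np.hypot(*(p-ax)))
for d in range(0,75,6):
    a=np.radians(d); Q=np.array([[np.cos(a),-np.sin(a)],[np.sin(a),np.cos(a)]]); q=ax+Q@(p-ax)
    print(d,np.round(1000*M.T@np.r_[q-p,0],1)[:2],end='; ')
E
```

```text
clock: 18.7
position: [0.6358, 0.0074, 0.1055]
ee_rot: [-0.0, 0.376, 0.927, -0.0]
contact_force: [-1.1, -1.3, 3.4]
width: 0.0147
18.7 [0.6358 0.0074 0.1055] [[-0.718, 0.696, -0.0], [0.696, 0.718, -0.0], [-0.0, -0.0, -1.0]] 0.014697288809037421 [-1.1 -1.3  3.4] [-0.098  0.471  1.577 -0.     1.094 -0.898]
-71.39899730038657 0.07158062974430764
0 [-0. -0.]; 6 [-3.1  6.8]; 12 [-5.4 13.9]; 18 [-7.  21.3]; 24 [-7.8 28.7]; 30 [-7.8 36.2]; 36 [-7.1 43.7]; 42 [-5.6 51. ]; 48 [-3.3 58.1]; 54 [-0.3 65. ]; 60 [ 3.5 71.5]; 66 [ 7.8 77.6]; 72 [12.8 83.2];
```

View pics/w14.png

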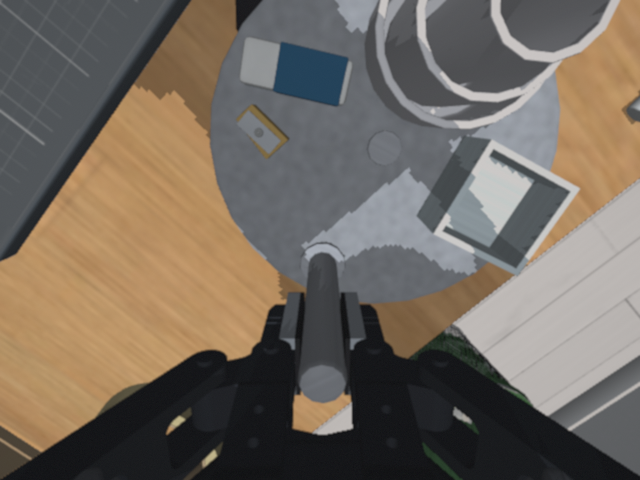

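It turns cleanly with about 3 N of force. It is now at −71.4°, and the target for the post is about −2°, so I continue.

```bash
python3 -m jog '[-1.6,3.4,0,0,0,-3,-4,9,0,0,0,-8,-6,16.5,0,0,0,-14,-7.3,24,0,0,0,-20,-7.8,31,0,0,0,-26,-7.6,38.5,0,0,0,-32,-6.5,46,0,0,0,-38,-4.7,53.5,0,0,0,-44,-2.4,60.2,0,0,0,-49.7,-2.4,60.2,0,0,0,-49.7]' 1 50
python3 - <<'E'
from h import *
st(); snap('wrist','w15'); s=get_state(); M=R.from_quat(np.roll(s['ee_rot'],-1)).as_matrix()
ax=np.array([.6128,.0752]); p=s['position'][:2]; a0=np.arctan2(*(p-ax)[::-1]); print(np.degrees(a0),np.hypot(*(p-ax)))
for d in range(0,27,3):
    a=np.radians(d); Q=np.array([[np.cos(a),-np.sin(a)],[np.sin(a),np.cos(a)]]); q=ax+Q@(p-ax)
    print(d,np.round(1000*M.T@np.r_[q-p,0],1)[:2],end='; ')
E
```

```text
clock: 20.0
position: [0.6789, 0.0487, 0.1055]
ee_rot: [-0.0, -0.048, 0.999, -0.0]
contact_force: [-1.4, -1.3, 4.3]
width: 0.0148
20.0 [0.6789 0.0487 0.1055] [[-0.995, -0.096, -0.001], [-0.096, 0.995, -0.001], [0.001, -0.001, -1.0]] 0.014824114668844243 [-1.4 -1.3  4.3] [-3.000e-02  5.310e-01  1.466e+00 -1.000e-03  1.146e+00 -1.697e+00]
-21.920970070173666 0.07119043077042078
0 [0. 0.]; 3 [-1.6  3.4]; 6 [-3.1  6.8]; 9 [-4.3 10.3]; 12 [-5.4 13.9]; 15 [-6.3 17.5]; 18 [-7.  21.1]; 21 [-7.5 24.8]; 24 [-7.9 28.5];
```

```bash
python3 -m jog '[-1.6,3.4,0,0,0,-3,-3.9,9,0,0,0,-8,-5.8,15.5,0,0,0,-13.3,-6.8,20,0,0,0,-17.2,-7.3,23.6,0,0,0,-20,-7.3,23.6,0,0,0,-20,-7.3,23.6,0,0,0,-20,-7.3,23.6,0,0,0,-20]' 1 50
python3 - <<'E'
from h import *
st(); snap('wrist','w16');snap('side','s16');snap('scene','c16'); s=get_state()
ax=np.array([.6128,.0752]); p=s['position'][:2]; print(np.degrees(np.arctan2(*(p-ax)[::-1])))
crop('c16',310,180,450,320,5); crop('s16',200,180,400,340,4)
E
```

```text
clock: 21.05
position: [0.6837, 0.0726, 0.1055]
ee_rot: [-0.0, -0.22, 0.975, -0.0]
contact_force: [-1.9, -1.5, 5.2]
width: 0.0149
21.05 [0.6837 0.0726 0.1055] [[-0.903, -0.43, -0.001], [-0.43, 0.903, -0.001], [0.001, -0.0, -1.0]] 0.01487211141029814 [-1.9 -1.5  5.2] [ 5.000e-03  5.400e-01  1.448e+00 -1.000e-03  1.154e+00 -2.010e+00]
-2.1230022630486345
```

View pics/w16.png

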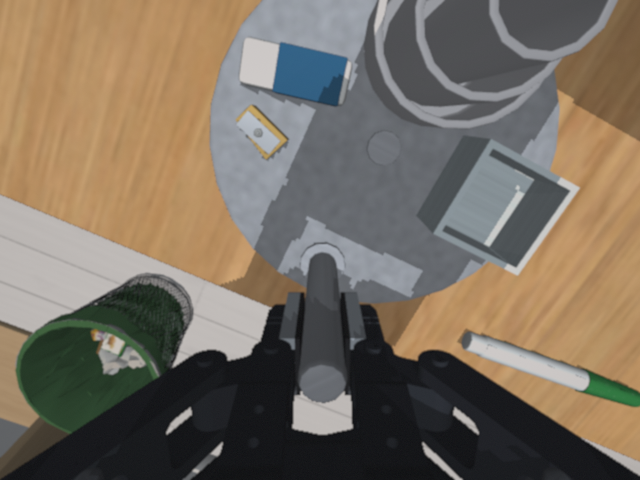

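View pics/c16_c310_180.png

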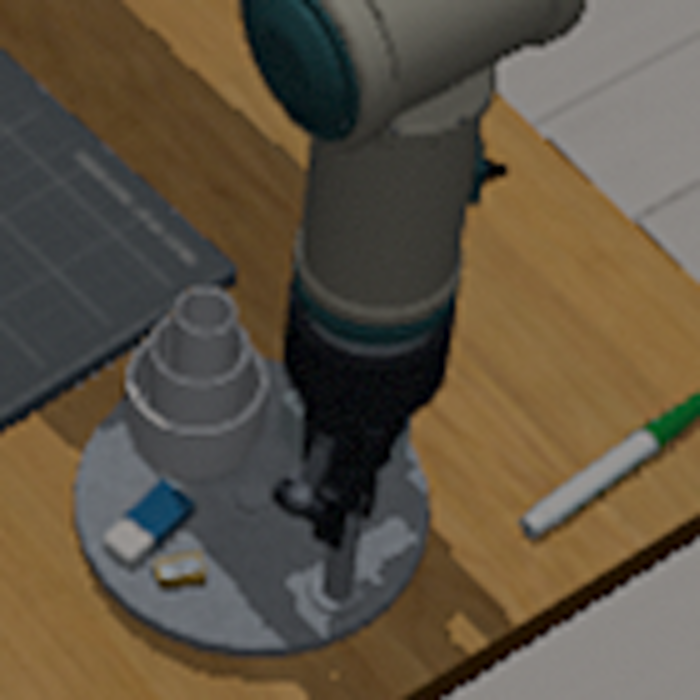

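View pics/s16_c200_180.png

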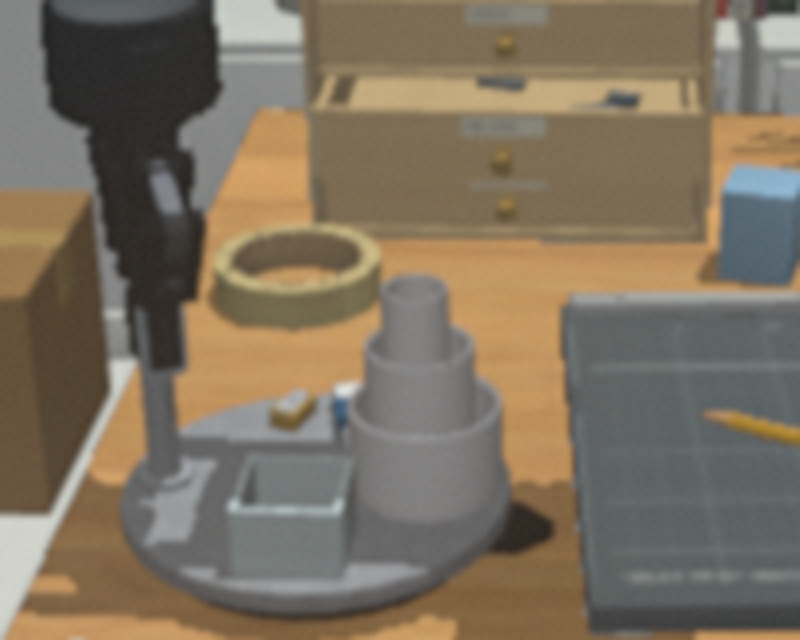

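Nested cups now face the nose. I check the cup position against the axis–nose line from both cameras.

```bash
python3 - <<'E'
from h import *
S=lambda a,z:ray('s16',200+(a[0]+.5)/4-.5,180+(a[1]+.5)/4-.5,z)
C=lambda a,z:ray('c16',310+(a[0]+.5)/5-.5,180+(a[1]+.5)/5-.5,z)
ls,lc=S((426,416),.071),C((198,384),.071); print(ls,lc,S((552,528),.01))
print('m',S((419,355),.1),C((200,342),.1),'s',S((414,293),.129),C((205,308),.129))
for ax in([.6128,.0752],[.612,.0757]):
  for n in([.5030,.0773],S((552,528),.01)[:2]):
    u=np.array(n)-ax;u/=np.linalg.norm(u); nn=np.array([-u[1],u[0]])
    print([round(1000*float((q[:2]-ax)@nn),1) for q in(ls,lc)])
E
```

```text
[0.55863942 0.08962516 0.071     ] [0.56678283 0.07235695 0.071     ] [0.50166216 0.08409084 0.01      ]
m [0.56144036 0.0859465  0.1       ] [0.56305542 0.07495546 0.1       ] s [0.56328189 0.08236667 0.129     ] [0.5648352  0.07532689 0.129     ]
[-13.4, 3.7]
[-10.1, 6.5]
[-13.1, 4.0]
[-9.8, 6.8]
```

My rim-centre readings disagree (y 0.090 vs 0.072), so I overlay the expected rims to settle it.

```bash
python3 - <<'E'
from h import *
th=np.linspace(0,2*np.pi,60)
ci=lambda x,y,r,z:np.c_[x+r*np.cos(th),y+r*np.sin(th),0*th+z]
x,y=.6128-.052*np.cos(np.radians(2)),.0752+.052*np.sin(np.radians(2))
for n in('c16','s16'):
    k=5 if n=='c16' else 5; im=cv2.resize(cv2.imread(f'pics/{n}.png'),None,fx=k,fy=k,interpolation=cv2.INTER_CUBIC)
    L=[(ci(x,y,.036,.071),(0,0,255)),(ci(x,y,.0255,.1),(0,255,0)),(ci(x,y,.0155,.129),(255,0,255)),(ci(.6128,.0752,.092,.026),(255,255,0)),(np.array([[.6128,.0752,.01],[.5030,.0773,.01]]),(0,255,255))]
    for c,col in L: cv2.polylines(im,[np.round((proj(n,c)+.5)*k-.5).astype(int)],True,col,1)
    a=(310,210,450,320) if n=='c16' else (220,235,360,345)
    cv2.imwrite(f'pics/o_{n}.png',im[a[1]*k:a[3]*k,a[0]*k:a[2]*k])
E
```

```text
(no output)
```

View pics/o_c16.png

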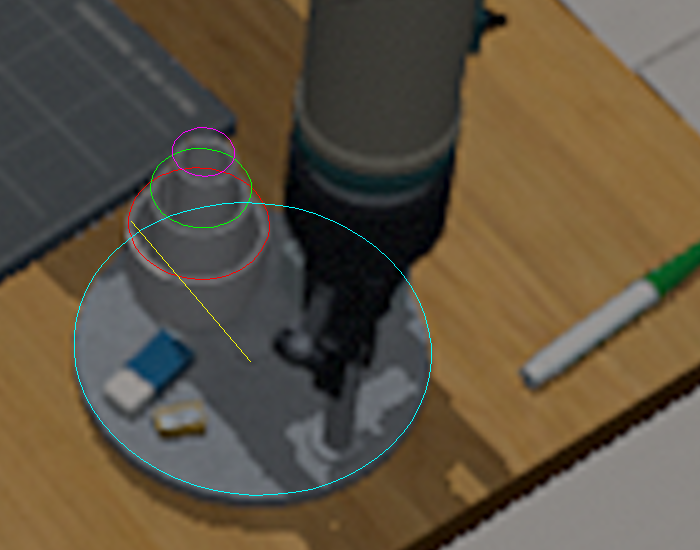

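View pics/o_s16.png

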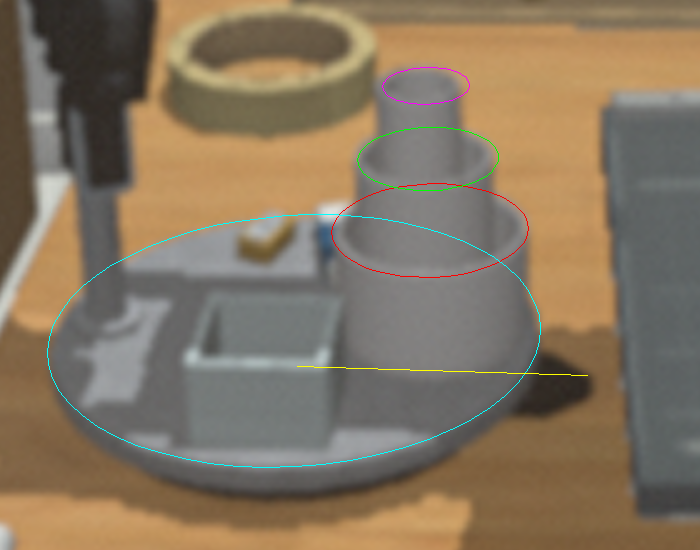

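The overlay fits the cups to 1–2 mm in both views, so my hand-picked rim centres were the error. The offset from the nose line is about 1–3 mm, within the 9 mm limit. A short settling check, then I hand in.

```bash
python3 -m jog '[0,0,0,0,0,0,0,0,0,0,0,0,0,0,0,0,0,0,0,0,0,0,0,0]' 1 50
python3 - <<'E'
from h import *
s=get_state(); st(); print(np.abs(s['qd']).max()); print(sign_off())
E
```

```text
clock: 21.7
position: [0.6836, 0.0726, 0.1055]
ee_rot: [-0.0, -0.22, 0.975, -0.0]
contact_force: [-2.2, -1.6, 5.5]
width: 0.0146
21.7 [0.6836 0.0726 0.1055] [[-0.903, -0.43, -0.001], [-0.43, 0.903, -0.0], [0.001, -0.0, -1.0]] 0.014649837711718633 [-2.2 -1.6  5.5] [ 5.000e-03  5.400e-01  1.448e+00 -1.000e-03  1.154e+00 -2.010e+00]
0.0016151989626276466
the job is handed in; nothing more can be done
None
```

I put the medium cup in the large cup and the small cup in the medium one and let both go. Then I gripped the steel post with 50 N and turned the turntable about 119° counter-clockwise until the cups faced the nose. I handed in at 21.7 s, still holding the post; no verdict was reported.

**Last checks**
- **Stillness and grip:** the arm was still, with joint speeds under 0.002 rad/s. The jaws had closed on the post, reading about 15 mm on a 16 mm post. The force at the wrist was about 6 N.
- **Nesting:** the cups stood upright. When I overlaid their expected positions, they fitted to 1–2 mm in the scene view. The side view sat about one pixel off.
- **Alignment:** I estimate the cups are 1–3 mm off the axis–nose line, against the 9 mm limit.
- **Bystanders:** I did not aim at or touch any of them, and none looked moved in the pictures. I did not measure their positions again at the end.

**Checks that disagreed**
- **Nose direction:** the wrist camera put it at about 178.8° and the side camera at about 176.3°. I aimed for 178°.
- **Large cup's rim:** my first readings after the turn differed by 17 mm in y between the scene and side cameras. Compared with the nose line, the side reading was 10–13 mm off, past the limit, and the scene reading 4–7 mm off. I put this down to misjudged rim centres, because the overlay fitted both views.

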